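Seat an eight-tube strip in the dry-bath block

ROBOT

A 6-joint arm with a two-finger parallel gripper is mounted at the origin on the work surface. World frame = base frame: x ahead of the robot, y to its left, z up, the work surface at z = 0. Lengths are in m, angles in rad, forces in N, time in s.
With the tool pointing down it reaches from about 0.325 to 0.85 m from the base axis. Payload 4.4 kg.
Tool frame: the origin (TCP) lies midway between the tips of the shut fingers; the grasp point (between the pads) lies 19 mm behind it; x points along the fingers, y is the direction in which the jaws open and shut, and the axes are right-handed (so a half turn about x gives the same grasp; the last joint's range is limited). The gripper opens to 94 mm and grips with 3 to 60 N. Pads are 16 mm wide; open, the fingers measure 119 mm over their backs; the gripper's body (75 mm by 177 mm) begins 78 mm behind the grasp point.
Start: joints at [1.105, 0.207, 1.542, -0, 1.393, -0.15], TCP at [0.178, 0.547, 0.205] pointing down, gripper open.
Joint ranges: [-2.73, 2.73], [-0.86, 2.22], [0.23, 2.46], [-1.11, 4.25], [0.08, 2.63], [-2.82, 2.82]. Speed limits (rad/s): [2.79, 2.79, 3.14, 3.14, 3.14, 3.14].

INTERFACE

Orientations are given as [roll, pitch, yaw] about the fixed x, y, z axes, in that order (R = Rz(yaw) Ry(pitch) Rx(roll)).
In Python, from workcell import readout, optics, env gives the robot as it stands. The module is installed in compiled form; this text tells all that it offers.
- The arm moves only by the tool carry_out, never from a script. Its argument "targets" is a list of rows, each an object with "delta_pos": the shift along the tool's x, y, z in mm, a list of three; "delta_rot": the turn, a rotation vector about the tool's x, y, z in rad, a list of three; "fingers": the finger opening in mm, from 0 to 94. In form: [{"delta_pos": [x, y, z], "delta_rot": [wx, wy, wz], "fingers": fingers}, ...]. A call has 1 to 8 rows; each row shifts and turns the commanded pose from where the row before left it, along the tool's axes as they then stand; what a row does not reach is not made up. A row lasts 1/12 s, in which the tool goes at most 41.7 mm and 7.16 degrees, less where a joint would pass 70% of its speed; a pose out of reach is approached as far as the arm can. A call is refused whole if a number of a shift passes 41.7 or a number of a turn 0.125, either way. A call with a gripper value outside its range is refused whole. The fingers move at their own pace and stop on an object; the grip force is fixed at half the most. Time passes only in rows, so rows that do not move let the fingers close. It gives the time, the measured TCP pose, the force and the opening at its end, in the units of the state.
- readout.observe(): the state, without advancing time (a new reading comes with each control period).
- optics.capture(name): name is "side" or "top"; returns (picture, depth): 400x640x3 uint8, red, green, blue; 400x640 float32, m along the optical axis (not along the pixel's ray), 0 where there is no reading.
- optics.camera_params(name): a dict with "fx", "fy", "cx", "cy" (pixels), "D" ([k1, k2, p1, p2, k3] as OpenCV has them; the pictures are not rectified), "position" and "orientation" of the camera in the world. Camera axes: x right, y down, z forward; pixel columns grow to the right and rows downward; lengths in m; the calibration is good to about 2 mm. A picture is of the moment at which its call begins. camera_params takes no time and is no camera call.
- env.sign_off(): hands the job in, once; it reports no verdict.
The state is a dict: "t": time; "qpos": joint angles; "qd": joint speeds; "joint_torque": joint torques, N m; "eef_pos": TCP position; "ee_rot": TCP orientation; "wrist_force": force on the tool from outside, world axes, zero at the start; "torque": the same for the moment, N m; "width": finger opening in m.
Only numpy, scipy, OpenCV 4.12 (cv2) and the standard library are available. Lean on these libraries where they do the work, as an engineer would, in place of code of your own. Each camera call takes 0.05 s, during which the arm holds its last target.

TASK

Draw the eight-tube strip out of the grey tube rack and set it in the row of eight small wells in the dry bath's aluminium block, every tube in its own well and the strip fully home with its rim down flat on the block. The block lies loose in its recess, so feel for the wells with the tube tips and go gently, never forcing the tubes against the metal. Let go of the strip and leave the other things where they are.

Things in the scene. Friction and masses are not known exactly. Their poses are not given: they have to be found in the camera images.
- strip8: Strip of eight joined, capped 0.2 ml tubes, translucent white, 14 g. Origin: its middle, at the underside of its rim; y along the row (71 mm over all, tubes at 9 mm pitch, y = -31.5 to 31.5 mm), x across, z up. Rim and caps form a bar 8 mm wide (x), 8 mm high (z = 0 to 8 mm): grip it at its middle from above, closing across x. Either end may lead.
- strip8_tips (a point): Point on the strip midway along the row of tube tips, 17.5 mm below the strip's origin; axes as the strip's. The tubes are plain cones, 5.4 mm in diameter under the rim, 3.8 mm at their flat tips, which are at this height.
- strip4: Like the eight-tube strip but with four tubes (35 mm long): not wanted, stays in the rack. The two strips may have changed rows. Origin in its middle at the underside of its rim.
- rack: Tube rack, dark grey plastic, fixed, 88 x 88 mm, 26 mm high, top an open grid of 8 x 8 square 7 mm holes at 9 mm pitch. Origin: centre of its underside, z up. The strips stand along its y, at x = -22.5 and +22.5 mm, one in each row, rims on the top at z = 26 mm. They are loose in the holes and lift straight out: tips are clear after 18 mm; lift 30 mm before going sideways.
- bath: Dry-bath heater, fixed on the bench: white housing 200 (x) x 150 (y) mm, deck 75 mm high, keys and display on the -x half. Origin: centre of its underside, z up. A recess in the deck, centred at x = +35 mm, y = 0, holds a loose 0.95 kg aluminium block, 76.5 (x) x 95.5 (y) mm, its flat top at z = 82 mm.
- bath_recess (a point): Middle of the bath's recess, at the height of the block's top; axes as the bath's. The block stays parallel to the housing but lies anywhere within 4.5 mm of this, in x and in y separately; where is not measured. A steady sideways push of about 4 N shifts it. 20 mm to the +x side of the block's middle is a row of five 11 mm holes; three hold capped tubes 13 mm wide, 8 mm proud.
- bath_row (a point): 20 mm to the -x side of the recess's middle, same height and axes: where the middle of the block's row of eight wells would be with the block centred; the real one is up to 4.5 mm off in x and y. Wells: along y, 6.4 mm wide, 24 mm deep, 9 mm pitch, nothing stands higher within 30 mm. The strip's origin is at this height when fully home, 17.5 mm higher with tips resting on the metal.
- dish: Closed culture dish, 91 mm across, 15 mm high, origin under its centre. Leave.
- cap: Screw cap, 34 mm across, 13 mm high, origin under its centre. Leave.
- slide_box: Closed slide box, 85 x 66 x 36 mm, origin under its centre. Leave.
Not all that is in view belongs to the job. Leave any blue, brown or pink look-alike of the strip8 alone.

How it is judged:
By the outcome, as a careful person would: the job done as asked, in the order asked, and still so for the second after the job is handed in, with the robot touching nothing.
It also fails if it takes over 64 s, if anything falls off the work surface, if the arm or the gripper's body presses on something with over 40 N, if the wrist force passes 120 N, or if a joint passes its speed limit or range.

## Working session

There is one attempt and no reset: what is moved stays moved. The work goes in short steps, Python scripts to look and compute and a tool call to move; the robot and the scene stay as the last step left them, time stands still between calls to the robot, and variables do not carry over. Pictures are saved under pics/ and viewed, and the job is handed in when it is done.

Besides the shell and the picture viewer there is one more tool, called after ">>>" as name([rows], argument=value, ...), one row to a line, values as JSON. carry_out: Moves the arm, as the interface text tells. Its arguments: {"type":"object","properties":{"targets":{"type":"array","items":{"type":"object","properties":{"delta_pos":{"type":"array","items":{"type":"number"}},"delta_rot":{"type":"array","items":{"type":"number"}},"fingers":{"type":"number"}}}}},"required":["targets"]}

```bash
mkdir -p pics; python3 - <<'E'
from workcell import readout, optics, env
import cv2,numpy as np
print(readout.observe())
for n in("side","top"):
    p,d=optics.capture(n); cv2.imwrite(f"pics/{n}0.png",p[:,:,::-1]); np.save(f"{n}0.npy",d); np.save(f"{n}0c.npy",p)
    print(optics.camera_params(n))
E
```

```text
{'t': 0.0, 'qpos': array([ 1.10551836e+00,  2.07444509e-01,  1.54291354e+00,  2.12977333e-05,
        1.39348548e+00, -1.50489306e-01]), 'qd': array([-0.00107338, -0.00065673, -0.00158667,  0.00112708, -0.00085114,
       -0.00034173]), 'joint_torque': array([-1.80117304e-04, -3.70877981e+01, -2.81415868e+01,  6.97089778e-02,
        3.63571860e-02, -1.75804116e-04]), 'eef_pos': array([0.17766923, 0.54603368, 0.20429606]), 'ee_rot': array([-1.73059522,  1.56854535, -2.04538767]), 'wrist_force': array([-0.09981697, -0.45455264,  0.32407259]), 'torque': array([ 0.06825056,  0.0380115 , -0.00592805]), 'width': 0.09409006363614228}
{'fx': 407.83355760143905, 'fy': 407.83355760143905, 'cx': 315.8728983357343, 'cy': 201.14324255612655, 'D': array([-0.04376577,  0.        ,  0.        ,  0.        ,  0.        ]), 'position': array([0.3939057 , 0.69578755, 0.8766021 ]), 'orientation': array([-2.45732713, -0.01451273, -2.84716284])}
{'fx': 372.2500739376308, 'fy': 372.2500739376308, 'cx': 316.85324660630465, 'cy': 195.6647999135507, 'D': array([0.01152317, 0.        , 0.        , 0.        , 0.        ]), 'position': array([0.49408127, 0.05758578, 0.80245696]), 'orientation': array([-3.06264218, -0.01995913, -1.58346287])}
```

View pics/side0.png

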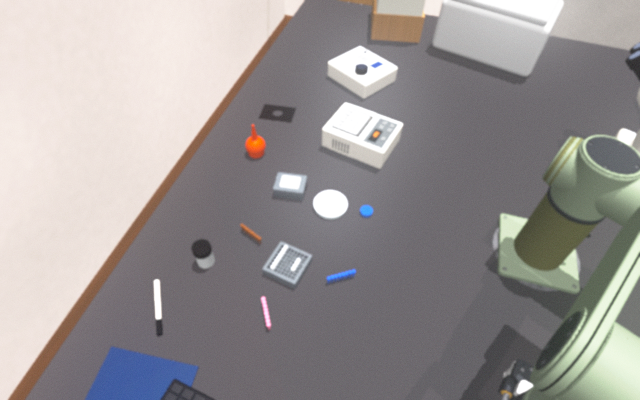

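View pics/top0.png

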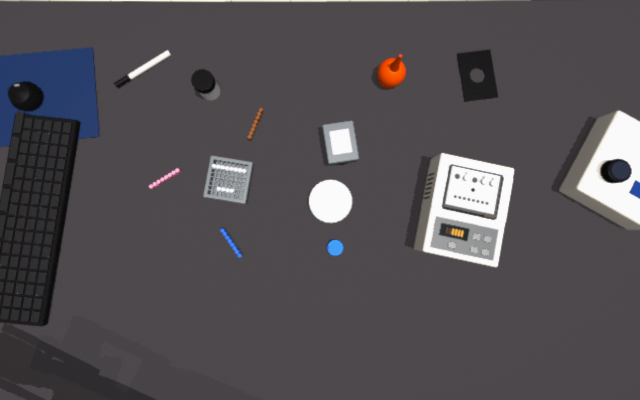

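```bash
python3 - <<'E'
import cv2,numpy as np
p=np.load("top0c.npy")[:,:,::-1]
a=cv2.resize(p[145:215,190:270],None,fx=8,fy=8,interpolation=cv2.INTER_CUBIC)
b=cv2.resize(p[145:275,405:525],None,fx=4.5,fy=4.5,interpolation=cv2.INTER_CUBIC)
cv2.imwrite("pics/ra.png",a);cv2.imwrite("pics/ba.png",b)
s=np.load("side0c.npy")[:,:,::-1]
cv2.imwrite("pics/sba.png",cv2.resize(s[95:175,310:415],None,fx=7,fy=7,interpolation=cv2.INTER_CUBIC))
cv2.imwrite("pics/sra.png",cv2.resize(s[230:300,250:330],None,fx=8,fy=8,interpolation=cv2.INTER_CUBIC))
E
```

```text
(no output)
```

View pics/ra.png

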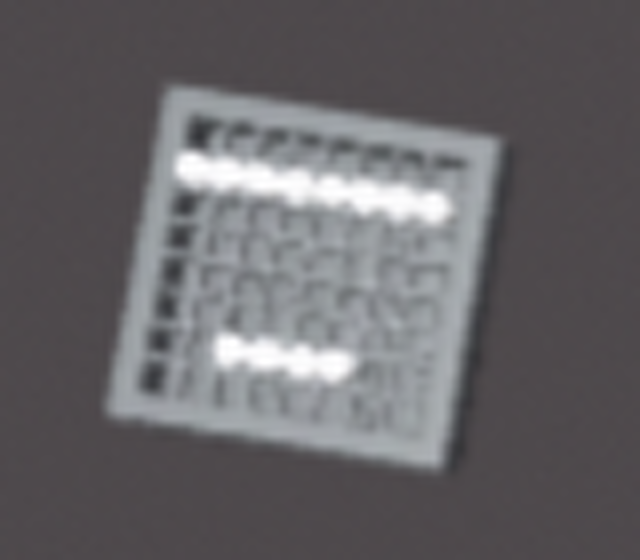

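View pics/ba.png

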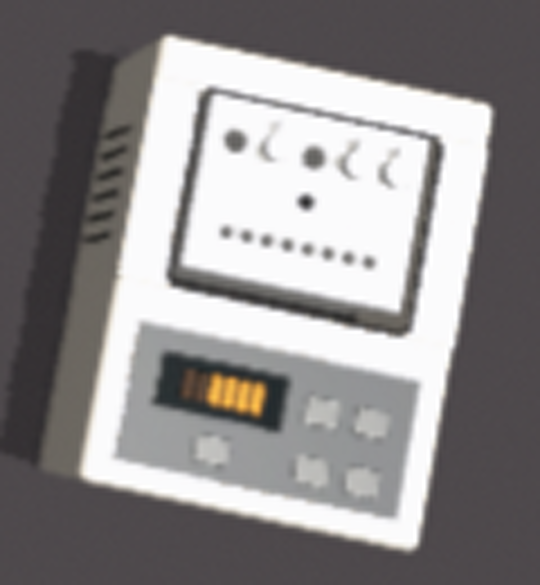

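View pics/sba.png

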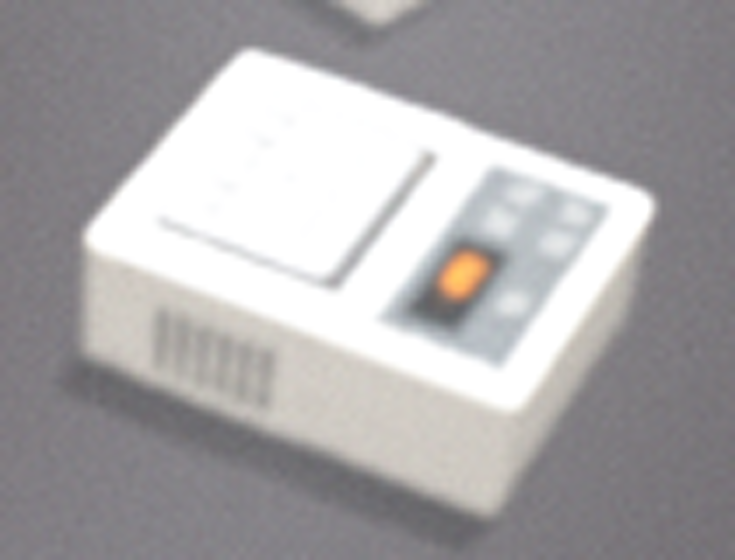

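View pics/sra.png

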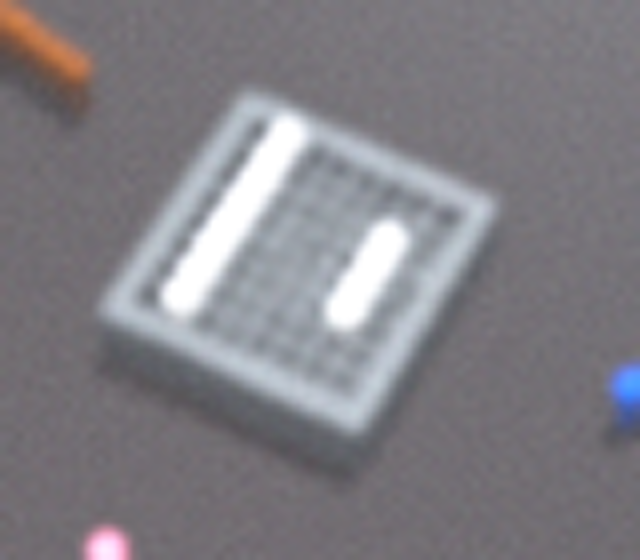

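```bash
cat >h.py <<'E'
import numpy as np,cv2
from scipy.spatial.transform import Rotation as R
from workcell import optics
def cam(n):
    c=optics.camera_params(n);K=np.array([[c['fx'],0,c['cx']],[0,c['fy'],c['cy']],[0,0,1]])
    return K,c['D'],np.array(c['position']),R.from_euler('xyz',c['orientation']).as_matrix()
def pix2plane(n,uv,z):
    K,D,p,Rm=cam(n)
    q=cv2.undistortPoints(np.array(uv,float).reshape(-1,1,2),K,D).reshape(-1,2)
    d=np.c_[q,np.ones(len(q))]@Rm.T
    s=(z-p[2])/d[:,2]
    return p+d*s[:,None]
def proj(n,P):
    K,D,p,Rm=cam(n)
    rv=cv2.Rodrigues(Rm.T)[0]
    return cv2.projectPoints(np.array(P,float).reshape(-1,1,3),rv,-Rm.T@p,K,D)[0].reshape(-1,2)
def rect(n,img,x0,x1,y0,y1,z,res=0.0005):
    # world-rectified: rows = -x , cols = -y
    xs=np.arange(x1,x0,-res);ys=np.arange(y1,y0,-res)
    X,Y=np.meshgrid(xs,ys,indexing='ij')
    uv=proj(n,np.c_[X.ravel(),Y.ravel(),np.full(X.size,z)]).astype(np.float32).reshape(X.shape+(2,))
    return cv2.remap(img,uv[...,0],uv[...,1],cv2.INTER_CUBIC)
E
python3 - <<'E'
from h import *
p=np.load("top0c.npy")
c=lambda x,y,s,ox,oy:((x+.5)/s-.5+ox,(y+.5)/s-.5+oy)
print("strip ends",pix2plane("top",[c(190,166,8,190,145),c(437,206,8,190,145)],.034))
print("rack corners",pix2plane("top",[c(167,88,8,190,145),c(500,138,8,190,145),c(443,468,8,190,145),c(108,412,8,190,145)],.026))
print("wells",pix2plane("top",[c(226,231,4.5,405,145),c(369,262,4.5,405,145)],.082))
print("bath corners",pix2plane("top",[c(165,36,4.5,405,145),c(494,104,4.5,405,145),c(417,550,4.5,405,145),c(80,480,4.5,405,145)],.075))
for n in("top","side"):
    im=np.load(n+"0c.npy")[:,:,::-1]
    cc=pix2plane("top",[c(313,183,8,190,145),c(298,246,4.5,405,145)],.05)
    print(cc)
    a=rect(n,im,cc[0,0]-.07,cc[0,0]+.05,cc[0,1]-.06,cc[0,1]+.06,.034,.0002)
    b=rect(n,im,cc[1,0]-.05,cc[1,0]+.07,cc[1,1]-.06,cc[1,1]+.06,.082,.0002)
    cv2.imwrite(f"pics/rack_{n}.png",a);cv2.imwrite(f"pics/blk_{n}.png",b)
d=np.load("top0.npy");print(d[168,223],d[195,471])
E
```

```text
strip ends [[0.62012093 0.25514553 0.034     ]
 [0.60908341 0.19148559 0.034     ]]
rack corners [[0.64212193 0.26336208 0.026     ]
 [0.62812415 0.17646228 0.026     ]
 [0.54154266 0.19115063 0.026     ]
 [0.55711456 0.2777708  0.026     ]]
wells [[ 0.54736835 -0.22704223  0.082     ]
 [ 0.53319418 -0.28875797  0.082     ]]
bath corners [[ 0.63462243 -0.20631276  0.075     ]
 [ 0.60279754 -0.35094547  0.075     ]
 [ 0.40878483 -0.30672323  0.075     ]
 [ 0.44060097 -0.16173743  0.075     ]]
[[ 0.61286589  0.22001552  0.05      ]
 [ 0.54255543 -0.27216672  0.05      ]]
[[ 0.61286589  0.22001552  0.05      ]
 [ 0.54255543 -0.27216672  0.05      ]]
0.77293473 0.72896904
```

View pics/blk_top.png

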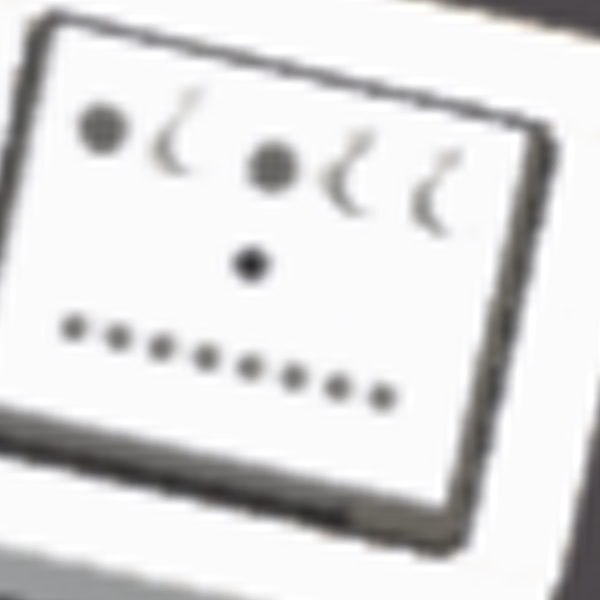

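View pics/rack_top.png

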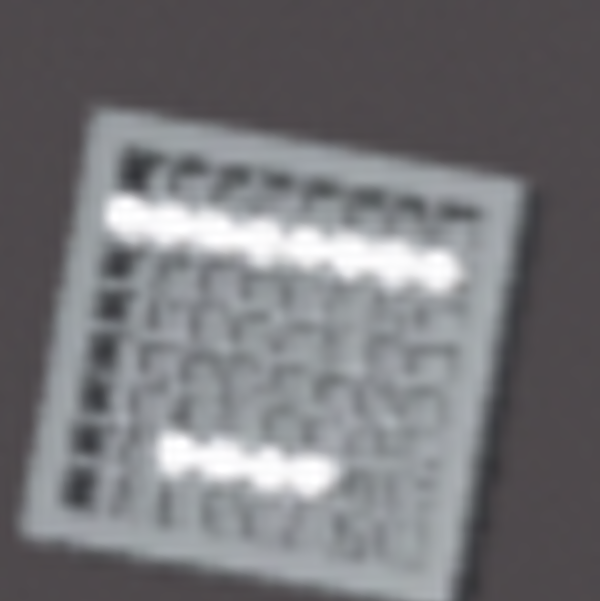

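View pics/rack_side.png

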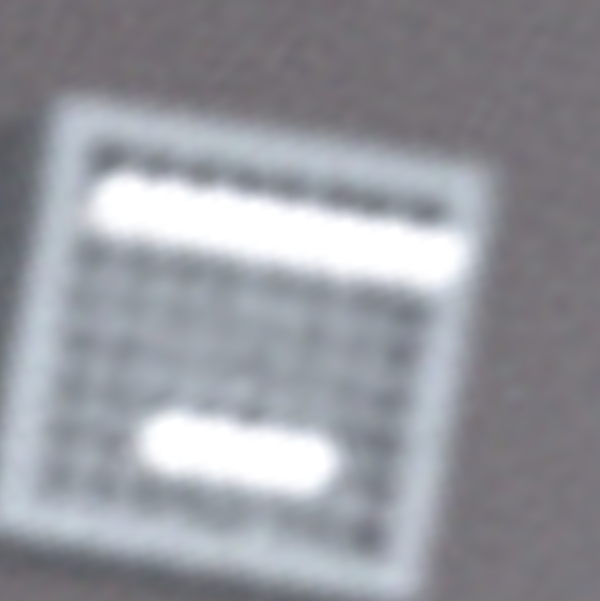

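```bash
python3 - <<'E'
from h import *
cc=np.array([[0.61286589,0.22001552],[0.54255543,-0.27216672]]);r=.0002
def w(pt,k):
    x1=cc[k,0]+(.05 if k==0 else .07);y1=cc[k,1]+.06
    return np.array([x1-pt[1]*r,y1-pt[0]*r])
for n in("top","side"):
    a=cv2.imread(f"pics/rack_{n}.png");g=a.min(2)
    m=(g>235).astype(np.uint8)
    for T in(215,235):
      m=(g>T).astype(np.uint8)
      N,l,s,ce=cv2.connectedComponentsWithStats(m)
      for i in range(1,N):
        if s[i,4]>3000:
            pts=np.argwhere(l==i)[:,::-1].astype(np.float32)
            rc=cv2.minAreaRect(pts);mu=w(ce[i],0)
            u=np.linalg.svd(pts-pts.mean(0),full_matrices=0)[2][0]
            print(n,T,"strip",mu,"boxc",w(rc[0],0),np.array(rc[1])*r*1000,"dir angle(deg) of line vs y",np.degrees(np.arctan2(-u[1]*np.sign(-u[0]),-u[0]*np.sign(-u[0]))))
b=cv2.imread("pics/blk_top.png").min(2)
m=(b<185).astype(np.uint8);N,l,s,ce=cv2.connectedComponentsWithStats(m)
P=[]
for i in range(1,N):
    if 200<s[i,4]<1200: print(ce[i],s[i,4],w(ce[i],1)); P.append(w(ce[i],1))
P=np.array(P)[-8:];c=P.mean(0);u=np.linalg.svd(P-c)[2][0];u*=np.sign(u[1])
print("row",c,"ang",np.degrees(np.arctan2(-u[0],u[1])),"pitch",np.diff((P-c)@u))
E
```

```text
top 215 strip [0.61429648 0.2235746 ] boxc [0.61397087 0.22368111] [71.05291138  8.33531189] dir angle(deg) of line vs y 9.784643
top 215 strip [0.5700474  0.23095553] boxc [0.56991167 0.2309436 ] [35.04953308  7.85775375] dir angle(deg) of line vs y 9.0663805
top 235 strip [0.61439274 0.22382587] boxc [0.61420254 0.22382631] [69.44382324  6.80564117] dir angle(deg) of line vs y 9.810838
top 235 strip [0.57004462 0.23095772] boxc [0.57004156 0.23106957] [33.372995   6.4444397] dir angle(deg) of line vs y 9.119696
side 215 strip [0.61647072 0.2242657 ] boxc [0.61649365 0.22431977] [75.88438721 12.44291763] dir angle(deg) of line vs y 9.691305
side 215 strip [0.57232513 0.23249714] boxc [0.57232683 0.23239235] [39.02198181 12.16512604] dir angle(deg) of line vs y 9.072616
side 235 strip [0.61660885 0.22434267] boxc [0.61652129 0.22422226] [73.48933105 10.727742  ] dir angle(deg) of line vs y 9.804723
side 235 strip [0.57236286 0.23246303] boxc [0.57227319 0.23243342] [37.12141418 10.48745956] dir angle(deg) of line vs y 9.278953
[164.49780702 152.74342105] 456 [ 0.58200675 -0.24506628]
[337.53021148 187.03172205] 662 [ 0.57514909 -0.27967276]
[423.88102894 208.45176849] 622 [ 0.57086508 -0.29694293]
[250.86297376 264.19825073] 1029 [ 0.55971578 -0.26233931]
[ 73.7309322  327.65677966] 472 [ 0.54702407 -0.22691291]
[118.0621118  337.15942029] 483 [ 0.54512355 -0.23577914]
[161.20408163 347.16122449] 490 [ 0.54312319 -0.24440754]
[206.12121212 357.45656566] 495 [ 0.54106412 -0.25339096]
[249.54845815 367.14977974] 454 [ 0.53912547 -0.26207641]
[293.6        377.03541667] 480 [ 0.53714835 -0.27088672]
[337.39211618 387.20539419] 482 [ 0.53511435 -0.27964514]
[382.03420523 397.10462777] 497 [ 0.5331345  -0.28857356]
row [ 0.5401072  -0.25770905] ang -12.742592889617589 pitch [-0.00906707 -0.00885711 -0.00921634 -0.00889914 -0.00902942 -0.00899135
 -0.00914522]
```

View pics/blk_side.png

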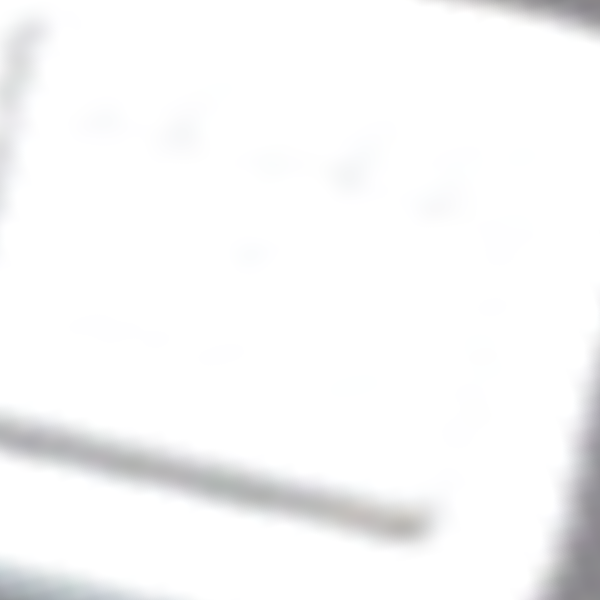

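```bash
cat >>h.py <<'E'
from workcell import readout
def to(x,y,z,yawy):
    """yawy: heading (deg) of tool y axis in world; tool x down. prints delta in tool axes"""
    s=readout.observe();p=np.array(s['eef_pos']);Rm=R.from_euler('xyz',s['ee_rot']).as_matrix()
    a=np.radians(yawy);ty=np.array([np.cos(a),np.sin(a),0]);tx=np.array([0,0,-1.]);T=np.c_[tx,ty,np.cross(tx,ty)]
    rv=R.from_matrix(Rm.T@T).as_rotvec()
    np.set_printoptions(precision=4,suppress=True)
    print("t",round(s['t'],2),"p",p*1000,"ty head",np.degrees(np.arctan2(Rm[1,1],Rm[0,1])),"tx",Rm[:,0],"F",s['wrist_force'],"q",s['qpos'],"w",s['width'])
    d=np.array([x,y,z])-p
    print(" rotvec",rv,"dpos in tool now",1000*Rm.T@d,"in final tool",1000*T.T@d)
E
python3 -c "
from h import *
to(.6142,.2237,.10,-9.6);to(.6142,.2237,.10,170.4)"
```

```text
t 0.1 p [177.7114 546.0664 204.3914] ty head 71.96335489292282 tx [-0.0009 -0.0019 -1.    ] F [-1.3426 -0.0383  0.5747] q [ 1.1055  0.2074  1.5428 -0.      1.3935 -0.1505] w 0.09402980938295225
 rotvec [1.4235 0.0012 0.0019] dpos in tool now [ 104.5901 -171.1598  514.8837] in final tool [104.3914 484.1367 245.0593]
t 0.1 p [177.7114 546.0664 204.3914] ty head 71.96335489292282 tx [-0.0009 -0.0019 -1.    ] F [-1.3426 -0.0383  0.5747] q [ 1.1055  0.2074  1.5428 -0.      1.3935 -0.1505] w 0.09402980938295225
 rotvec [-1.718  -0.002   0.0013] dpos in tool now [ 104.5901 -171.1598  514.8837] in final tool [ 104.3914 -484.1367 -245.0593]
```

```bash
cat >>h.py <<'E'
def plan(x,y,z,yawy,n):
    to(x,y,z,yawy)
    s=readout.observe();p=np.array(s['eef_pos']);Rm=R.from_euler('xyz',s['ee_rot']).as_matrix()
    a=np.radians(yawy);ty=np.array([np.cos(a),np.sin(a),0]);tx=np.array([0,0,-1.]);T=np.c_[tx,ty,np.cross(tx,ty)]
    rv=R.from_matrix(Rm.T@T).as_rotvec()/n;d=(np.array([x,y,z])-p)/n*1000
    for i in range(n):
        Ri=Rm@R.from_rotvec(rv*i).as_matrix(); print(np.round(Ri.T@d,1),np.round(rv,4))
E
python3 -c "
from h import *
plan(.6142,.2237,.10,-9.6,16)"
```

```text
t 0.1 p [177.7114 546.0664 204.3914] ty head 71.96335489292282 tx [-0.0009 -0.0019 -1.    ] F [-1.3426 -0.0383  0.5747] q [ 1.1055  0.2074  1.5428 -0.      1.3935 -0.1505] w 0.09402980938295225
 rotvec [1.4235 0.0012 0.0019] dpos in tool now [ 104.5901 -171.1598  514.8837] in final tool [104.3914 484.1367 245.0593]
[  6.5 -10.7  32.2] [0.089  0.0001 0.0001]
[ 6.5 -7.8 33. ] [0.089  0.0001 0.0001]
[ 6.5 -4.8 33.6] [0.089  0.0001 0.0001]
[ 6.5 -1.8 33.9] [0.089  0.0001 0.0001]
[ 6.5  1.2 33.9] [0.089  0.0001 0.0001]
[ 6.5  4.2 33.7] [0.089  0.0001 0.0001]
[ 6.5  7.2 33.2] [0.089  0.0001 0.0001]
[ 6.5 10.1 32.4] [0.089  0.0001 0.0001]
[ 6.5 12.9 31.4] [0.089  0.0001 0.0001]
[ 6.5 15.6 30.1] [0.089  0.0001 0.0001]
[ 6.5 18.3 28.6] [0.089  0.0001 0.0001]
[ 6.5 20.7 26.8] [0.089  0.0001 0.0001]
[ 6.5 23.  24.9] [0.089  0.0001 0.0001]
[ 6.5 25.1 22.8] [0.089  0.0001 0.0001]
[ 6.5 27.1 20.4] [0.089  0.0001 0.0001]
[ 6.5 28.8 17.9] [0.089  0.0001 0.0001]
```

>>> carry_out([
  {"delta_pos": [6,-11,32],"delta_rot": [0.089,0,0],"fingers": 30},
  {"delta_pos": [6,-8,33],"delta_rot": [0.089,0,0],"fingers": 30},
  {"delta_pos": [6,-5,34],"delta_rot": [0.089,0,0],"fingers": 30},
  {"delta_pos": [6,-2,34],"delta_rot": [0.089,0,0],"fingers": 30},
  {"delta_pos": [6,1,34],"delta_rot": [0.089,0,0],"fingers": 30},
  {"delta_pos": [6,4,34],"delta_rot": [0.089,0,0],"fingers": 30},
  {"delta_pos": [6,7,33],"delta_rot": [0.089,0,0],"fingers": 30},
  {"delta_pos": [6,10,32],"delta_rot": [0.089,0,0],"fingers": 30},
])

```text
t: 0.77
eef_pos: [0.3967, 0.3829, 0.1567]
ee_rot: [-1.542, 1.57, -2.573]
wrist_force: [0.1, 0.4, -0.2]
width: 0.044
```

>>> carry_out([
  {"delta_pos": [6,13,31],"delta_rot": [0.089,0,0],"fingers": 30},
  {"delta_pos": [6,16,30],"delta_rot": [0.089,0,0],"fingers": 30},
  {"delta_pos": [6,18,28],"delta_rot": [0.089,0,0],"fingers": 30},
  {"delta_pos": [6,21,27],"delta_rot": [0.089,0,0],"fingers": 30},
  {"delta_pos": [6,23,25],"delta_rot": [0.089,0,0],"fingers": 30},
  {"delta_pos": [6,25,23],"delta_rot": [0.089,0,0],"fingers": 30},
  {"delta_pos": [6,27,20],"delta_rot": [0.089,0,0],"fingers": 30},
  {"delta_pos": [0,0,0],"delta_rot": [0.089,0,0],"fingers": 30},
])

```text
t: 1.43
eef_pos: [0.5903, 0.2395, 0.1134]
ee_rot: [0.303, 1.568, -1.446]
wrist_force: [-0.4, 0.6, 0.2]
width: 0.0301
```

```bash
python3 - <<'E'
from h import *
for n in("top","side"):
    p,d=optics.capture(n); cv2.imwrite(f"pics/{n}1.png",p[:,:,::-1]); np.save(f"{n}1c.npy",p)
to(.6142,.2237,.060,-9.6)
E
```

```text
t 1.53 p [586.9267 242.762  114.0955] ty head -9.768382234283543 tx [-0.0023 -0.0004 -1.    ] F [ 0.8256  0.1326 -0.1907] q [0.2559 0.4152 1.468  0.0002 1.2607 0.4264] w 0.030005932912469363
 rotvec [-0.0029  0.0007  0.0022] dpos in tool now [54.0407 30.2291 14.1181] in final tool [54.0955 30.0703 14.2467]
```

View pics/top1.png

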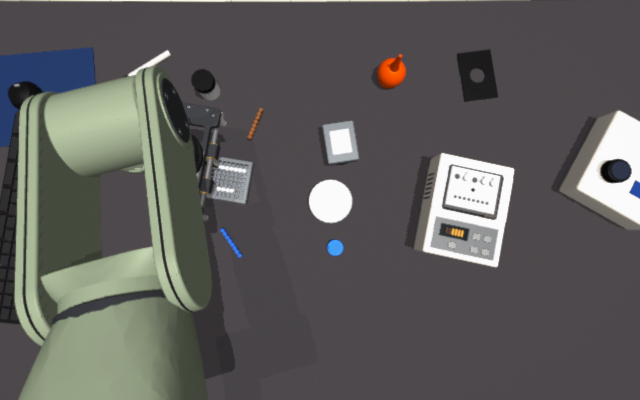

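View pics/side1.png

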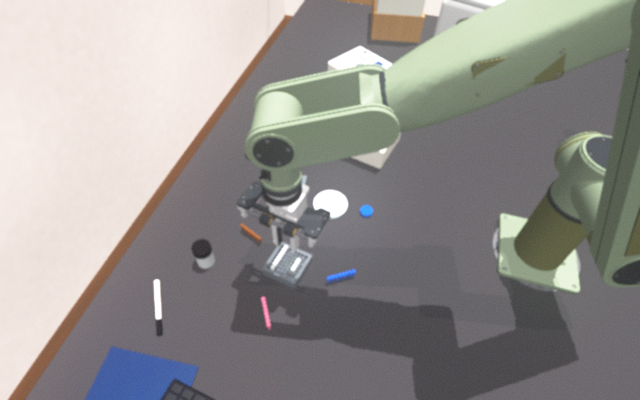

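>>> carry_out([
  {"delta_pos": [13,10,5],"delta_rot": [0,0,0],"fingers": 30},
  {"delta_pos": [14,10,5],"delta_rot": [0,0,0],"fingers": 30},
  {"delta_pos": [14,10,4],"delta_rot": [0,0,0],"fingers": 30},
  {"delta_pos": [13,0,0],"delta_rot": [0,0,0],"fingers": 30},
  {"delta_pos": [0,0,0],"delta_rot": [0,0,0],"fingers": 30},
  {"delta_pos": [0,0,0],"delta_rot": [0,0,0],"fingers": 30},
])

```text
t: 2.03
eef_pos: [0.6118, 0.2261, 0.0602]
ee_rot: [-1.291, 1.567, -3.028]
wrist_force: [0.2, 1.2, 0.3]
width: 0.0304
```

```bash
python3 - <<'E'
from h import *
p,d=optics.capture("side"); np.save("side2c.npy",p)
cv2.imwrite("pics/side2.png",cv2.resize(p[150:310,210:350,::-1],None,fx=4,fy=3.7,interpolation=cv2.INTER_CUBIC))
to(.6142,.2237,.028,-9.6)
E
```

```text
t 2.08 p [612.8037 226.3262  61.3414] ty head -9.51719297767661 tx [-0.0011  0.0001 -1.    ] F [0.2352 0.4463 0.5638] q [0.2213 0.5086 1.4521 0.0003 1.1819 0.3873] w 0.029963249672977758
 rotvec [0.0014 0.0001 0.0011] dpos in tool now [33.3396  1.8474  2.356 ] in final tool [33.3414  1.8147  2.3566]
```

View pics/side2.png

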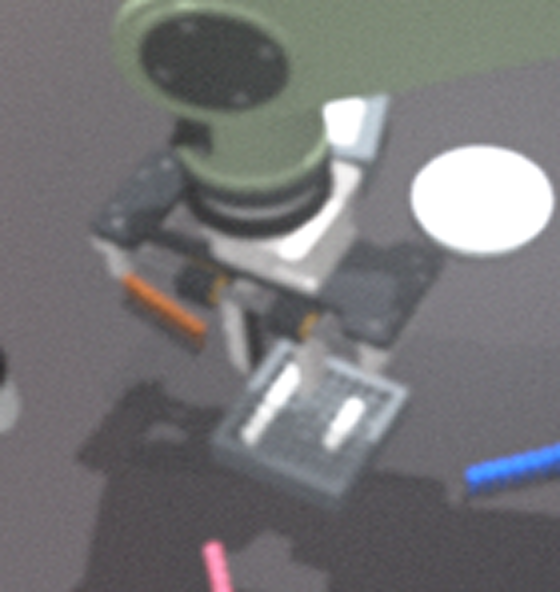

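>>> carry_out([
  {"delta_pos": [8,2,2],"delta_rot": [0,0,0],"fingers": 30},
  {"delta_pos": [8,0,0],"delta_rot": [0,0,0],"fingers": 30},
  {"delta_pos": [8,0,0],"delta_rot": [0,0,0],"fingers": 30},
  {"delta_pos": [6,0,0],"delta_rot": [0,0,0],"fingers": 30},
  {"delta_pos": [0,0,0],"delta_rot": [0,0,0],"fingers": 30},
  {"delta_pos": [0,0,0],"delta_rot": [0,0,0],"fingers": 30},
  {"delta_pos": [0,0,0],"delta_rot": [0,0,0],"fingers": 30},
])

```text
t: 2.67
eef_pos: [0.6156, 0.2232, 0.0315]
ee_rot: [2.231, 1.571, 0.492]
wrist_force: [-0.4, 0.6, 0.8]
width: 0.0301
```

```bash
python3 - <<'E'
from h import *
to(.6142,.2237,.028,-9.6)
p,d=optics.capture("side"); np.save("side3c.npy",p)
cv2.imwrite("pics/side3.png",cv2.resize(p[210:310,230:340,::-1],None,fx=6,fy=6,interpolation=cv2.INTER_CUBIC))
to(.6142,.2237,.028,-9.6)
E
```

```text
t 2.67 p [615.6275 223.1531  31.4693] ty head -9.627300537995986 tx [ 0.0001  0.0001 -1.    ] F [-0.3704  0.5519  0.7648] q [0.2157 0.548  1.4624 0.     1.1311 0.3837] w 0.030123393306975145
 rotvec [-0.0005 -0.0001 -0.0001] dpos in tool now [ 3.4692 -1.4992 -0.3002] in final tool [ 3.4693 -1.4987 -0.3012]
t 2.72 p [615.8743 223.1853  31.7829] ty head -9.629557719705678 tx [ 0.0007  0.0001 -1.    ] F [0.2177 0.5688 0.3013] q [0.2157 0.5477 1.4622 0.     1.1311 0.3838] w 0.029787504835314293
 rotvec [-0.0005 -0.0003 -0.0006] dpos in tool now [ 3.7818 -1.7392 -0.2264] in final tool [ 3.7829 -1.7367 -0.2282]
```

View pics/side3.png

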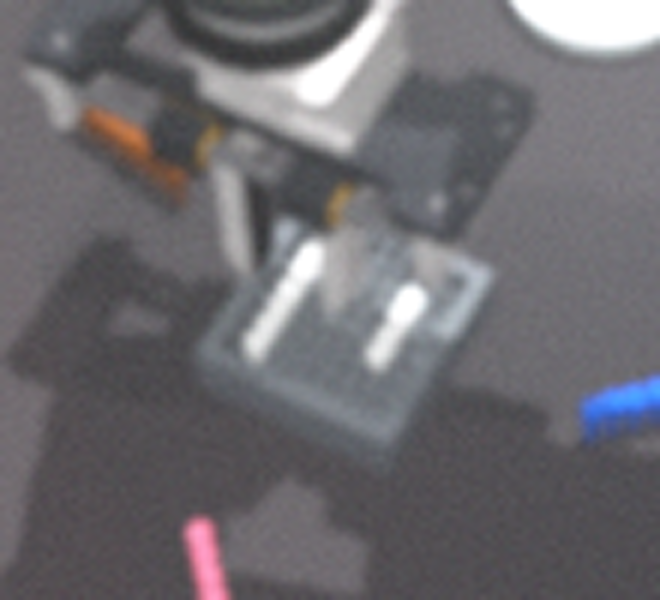

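>>> carry_out([
  {"delta_pos": [2,-1.5,0],"delta_rot": [0,0,0],"fingers": 30},
  {"delta_pos": [1.5,0,0],"delta_rot": [0,0,0],"fingers": 30},
  {"delta_pos": [0,0,0],"delta_rot": [0,0,0],"fingers": 30},
  {"delta_pos": [0,0,0],"delta_rot": [0,0,0],"fingers": 30},
])

```text
t: 3.05
eef_pos: [0.6139, 0.2234, 0.0279]
ee_rot: [-1.288, 1.571, -3.027]
wrist_force: [0.2, 0.8, 0.8]
width: 0.0301
```

>>> carry_out([
  {"delta_pos": [0,0,0],"delta_rot": [0,0,0],"fingers": 0},
  {"delta_pos": [0,0,0],"delta_rot": [0,0,0],"fingers": 0},
  {"delta_pos": [0,0,0],"delta_rot": [0,0,0],"fingers": 0},
  {"delta_pos": [0,0,0],"delta_rot": [0,0,0],"fingers": 0},
  {"delta_pos": [0,0,0],"delta_rot": [0,0,0],"fingers": 0},
])

```text
t: 3.47
eef_pos: [0.6141, 0.2234, 0.028]
ee_rot: [1.824, 1.571, 0.085]
wrist_force: [0.8, -1.1, 0.2]
width: 0.0071
```

```bash
python3 -c "
from h import *
to(.6142,.2237,.028,-9.6)"
```

```text
t 3.47 p [614.1341 223.3768  28.0285] ty head -9.626024866523622 tx [ 0.0002  0.     -1.    ] F [ 0.7909 -1.1091  0.1779] q [ 0.2166  0.55    1.4676 -0.      1.1238  0.3846] w 0.00713526226554577
 rotvec [-0.0005 -0.0001 -0.0002] dpos in tool now [ 0.0285  0.0109 -0.3297] in final tool [ 0.0285  0.0111 -0.3297]
```

>>> carry_out([
  {"delta_pos": [0,0,0],"delta_rot": [0,0,0],"fingers": 0},
  {"delta_pos": [-4,0,0],"delta_rot": [0,0,0],"fingers": 0},
  {"delta_pos": [-8,0,0],"delta_rot": [0,0,0],"fingers": 0},
  {"delta_pos": [-12,0,0],"delta_rot": [0,0,0],"fingers": 0},
  {"delta_pos": [-16,0,0],"delta_rot": [0,0,0],"fingers": 0},
  {"delta_pos": [-20,0,0],"delta_rot": [0,0,0],"fingers": 0},
  {"delta_pos": [0,0,0],"delta_rot": [0,0,0],"fingers": 0},
  {"delta_pos": [0,0,0],"delta_rot": [0,0,0],"fingers": 0},
])

```text
t: 4.13
eef_pos: [0.6155, 0.2239, 0.0905]
ee_rot: [1.995, 1.566, 0.256]
wrist_force: [-0.0, 0.2, -0.7]
width: 0.0075
```

```bash
python3 - <<'E'
from h import *
to(.6142,.2237,.088,-9.6)
p,d=optics.capture("side"); np.save("side4c.npy",p)
cv2.imwrite("pics/side4.png",cv2.resize(p[190:310,220:350,::-1],None,fx=5,fy=5,interpolation=cv2.INTER_CUBIC))
E
```

```text
t 4.13 p [615.5093 223.8727  90.5498] ty head -9.618730007521116 tx [ 0.0042  0.0011 -1.    ] F [-0.0099  0.2134 -0.711 ] q [0.2168 0.4747 1.4354 0.0002 1.2271 0.3846] w 0.007458685029987169
 rotvec [-0.0003 -0.0018 -0.004 ] dpos in tool now [ 2.5441 -1.2722  0.3937] in final tool [ 2.5498 -1.2622  0.3887]
```

View pics/side4.png

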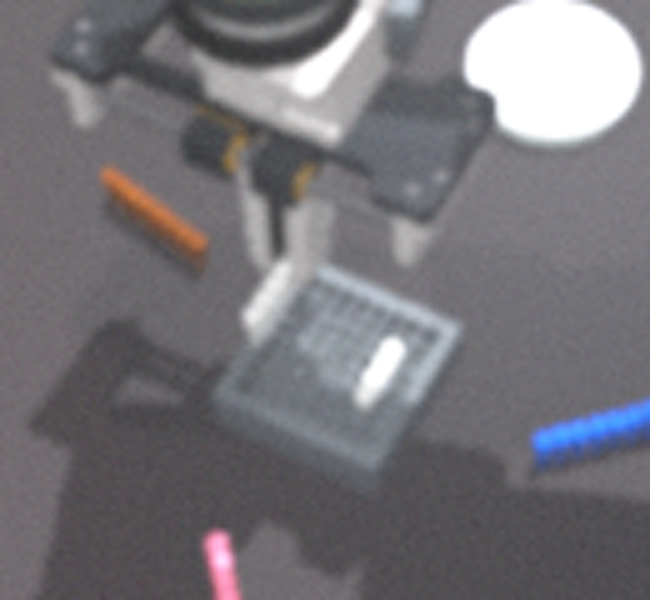

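```bash
python3 -c "
from h import *
plan(.5401,-.2577,.130,-12.7,16)"
```

```text
t 4.18 p [614.2005 223.5421  88.7623] ty head -9.61949926466686 tx [ 0.001   0.0003 -1.    ] F [ 0.1506 -0.2694 -0.1692] q [0.2167 0.4762 1.4372 0.0001 1.2271 0.3846] w 0.007296485318307541
 rotvec [ 0.0538 -0.0005 -0.0009] dpos in tool now [-41.47     7.3987 486.8376] in final tool [-41.2377  33.5117 485.759 ]
[-2.6  0.5 30.4] [ 0.0034 -0.     -0.0001]
[-2.6  0.6 30.4] [ 0.0034 -0.     -0.0001]
[-2.6  0.7 30.4] [ 0.0034 -0.     -0.0001]
[-2.6  0.8 30.4] [ 0.0034 -0.     -0.0001]
[-2.6  0.9 30.4] [ 0.0034 -0.     -0.0001]
[-2.6  1.  30.4] [ 0.0034 -0.     -0.0001]
[-2.6  1.1 30.4] [ 0.0034 -0.     -0.0001]
[-2.6  1.2 30.4] [ 0.0034 -0.     -0.0001]
[-2.6  1.3 30.4] [ 0.0034 -0.     -0.0001]
[-2.6  1.4 30.4] [ 0.0034 -0.     -0.0001]
[-2.6  1.5 30.4] [ 0.0034 -0.     -0.0001]
[-2.6  1.6 30.4] [ 0.0034 -0.     -0.0001]
[-2.6  1.7 30.4] [ 0.0034 -0.     -0.0001]
[-2.6  1.8 30.4] [ 0.0034 -0.     -0.0001]
[-2.6  1.9 30.4] [ 0.0034 -0.     -0.0001]
[-2.6  2.  30.4] [ 0.0034 -0.     -0.0001]
```

>>> carry_out([
  {"delta_pos": [-10,0,10],"delta_rot": [0,0,0],"fingers": 0},
  {"delta_pos": [-10,0,20],"delta_rot": [0,0,0],"fingers": 0},
  {"delta_pos": [-10,0,30],"delta_rot": [0,0,0],"fingers": 0},
  {"delta_pos": [-6,0,35],"delta_rot": [0,0,0],"fingers": 0},
  {"delta_pos": [-5,1,35],"delta_rot": [0,0,0],"fingers": 0},
  {"delta_pos": [0,1,35],"delta_rot": [0,0,0],"fingers": 0},
  {"delta_pos": [0,1,35],"delta_rot": [0,0,0],"fingers": 0},
  {"delta_pos": [0,1,35],"delta_rot": [0,0,0],"fingers": 0},
])

```text
t: 4.85
eef_pos: [0.577, -0.011, 0.1284]
ee_rot: [-1.415, 1.569, 3.13]
wrist_force: [0.8, -0.0, -0.1]
width: 0.0074
```

>>> carry_out([
  {"delta_pos": [0,1,35],"delta_rot": [0,0,0],"fingers": 0},
  {"delta_pos": [0,1,35],"delta_rot": [0,0,0],"fingers": 0},
  {"delta_pos": [0,1,35],"delta_rot": [0,0,0],"fingers": 0},
  {"delta_pos": [0,0,35],"delta_rot": [0,0,0],"fingers": 0},
  {"delta_pos": [0,0,30],"delta_rot": [0,0,0],"fingers": 0},
  {"delta_pos": [0,0,20],"delta_rot": [0.0538,0,0],"fingers": 0},
  {"delta_pos": [0,0,0],"delta_rot": [0,0,0],"fingers": 0},
  {"delta_pos": [0,0,0],"delta_rot": [0,0,0],"fingers": 0},
])

```text
t: 5.52
eef_pos: [0.5485, -0.1977, 0.1282]
ee_rot: [-1.978, 1.568, 2.51]
wrist_force: [-0.4, 1.3, 0.4]
width: 0.0077
```

```bash
python3 -c "
from h import *
to(.5401,-.2577,.125,-12.74)"
```

```text
t 5.52 p [ 548.5239 -197.6708  128.1855] ty head -12.831687999462623 tx [-0.0019  0.0014 -1.    ] F [-0.4185  1.3432  0.4153] q [-0.4945  0.2977  1.5958  0.0003  1.2504 -0.2706] w 0.007659086013856043
 rotvec [-0.0016 -0.0009  0.0021] dpos in tool now [ 3.119   5.125  60.4039] in final tool [ 3.1855  5.0215 60.4091]
```

>>> carry_out([
  {"delta_pos": [0,2,20],"delta_rot": [0,0,0],"fingers": 0},
  {"delta_pos": [0,2,20],"delta_rot": [0,0,0],"fingers": 0},
  {"delta_pos": [0,1,15],"delta_rot": [0,0,0],"fingers": 0},
  {"delta_pos": [0,0,5],"delta_rot": [0.001,0,0],"fingers": 0},
  {"delta_pos": [0,0,0],"delta_rot": [0,0,0],"fingers": 0},
  {"delta_pos": [0,0,0],"delta_rot": [0,0,0],"fingers": 0},
  {"delta_pos": [0,0,0],"delta_rot": [0,0,0],"fingers": 0},
  {"delta_pos": [0,0,0],"delta_rot": [0,0,0],"fingers": 0},
])

```text
t: 6.18
eef_pos: [0.5417, -0.2553, 0.1289]
ee_rot: [-2.563, 1.57, 1.927]
wrist_force: [-0.2, -0.7, -0.0]
width: 0.0076
```

```bash
python3 - <<'E'
from h import *
to(.5401,-.2577,.125,-12.74)
p,d=optics.capture("side"); np.save("side5c.npy",p)
cv2.imwrite("pics/side5.png",cv2.resize(p[60:190,290:430,::-1],None,fx=5,fy=4.6,interpolation=cv2.INTER_CUBIC))
p,d=optics.capture("top"); np.save("top5c.npy",p)
cv2.imwrite("pics/top5.png",cv2.resize(p[130:280,400:530,::-1],None,fx=4,fy=4,interpolation=cv2.INTER_CUBIC))
to(.5401,-.2577,.125,-12.74)
E
```

```text
t 6.18 p [ 541.6674 -255.3142  128.8839] ty head -12.695550511378208 tx [-0.0002  0.0005 -1.    ] F [-0.1876 -0.667  -0.0314] q [-0.5851  0.3269  1.5558  0.0004  1.2593 -0.3636] w 0.007630491646368575
 rotvec [ 0.0008 -0.0005  0.0003] dpos in tool now [ 3.8829 -1.0036  2.6738] in final tool [ 3.8839 -1.0027  2.6727]
t 6.28 p [ 541.7031 -255.59    128.955 ] ty head -12.704159372811468 tx [-0.      0.0002 -1.    ] F [ 0.0481 -0.2391  0.1265] q [-0.5854  0.327   1.5556  0.0002  1.2592 -0.3637] w 0.007401516196864532
 rotvec [ 0.0006 -0.0002  0.0001] dpos in tool now [ 3.9545 -1.0995  2.4119] in final tool [ 3.955  -1.0984  2.4116]
```

View pics/side5.png

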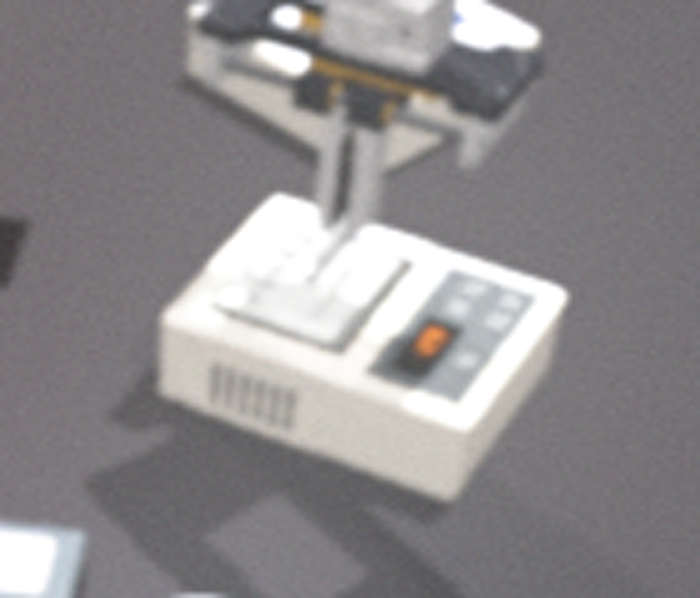

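View pics/top5.png

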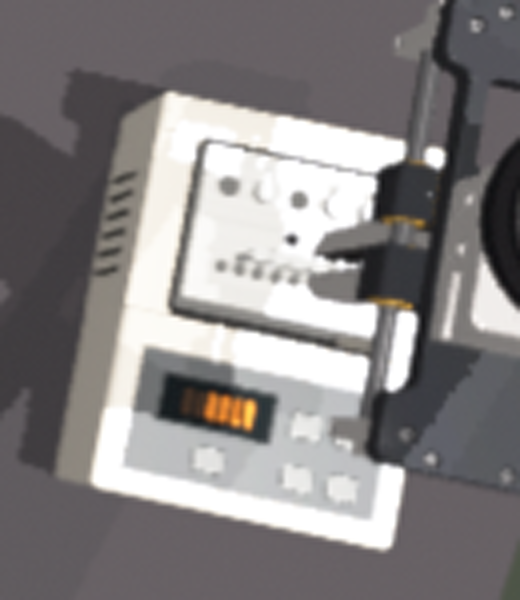

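```bash
python3 - <<'E'
from h import *
p=np.load("top5c.npy")[:,:,::-1]
a=rect("top",p,.515,.575,-.275,-.2,.135,.00012);cv2.imwrite("pics/r5.png",a)
P=lambda l:np.array(l)
# predicted: strip caps for TCP p
c=np.array([.5417,-.2555]);th=np.radians(-12.7);u=np.array([-np.sin(th),np.cos(th)])
big=cv2.resize(p[170:220,440:500],None,fx=12,fy=12,interpolation=cv2.INTER_CUBIC)
def mark(w,z,col):
    uv=proj("top",np.c_[w,np.full(len(w),z)])
    for q in uv:
        q=(q-[440,170]+.5)*12-.5; cv2.circle(big,tuple(int(v) for v in q),3,col,-1)
k=np.arange(-31.5,32,9)/1000
mark(c+k[:,None]*u,.1347,(0,0,255)); mark(c+k[:,None]*u,.109,(255,0,0))
cw=np.array([.5401,-.2577]);tw=np.radians(-12.74);uw=np.array([-np.sin(tw),np.cos(tw)])
mark(cw+k[:,None]*uw,.082,(0,200,0))
cv2.imwrite("pics/m5.png",big)
E
```

```text
(no output)
```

View pics/m5.png

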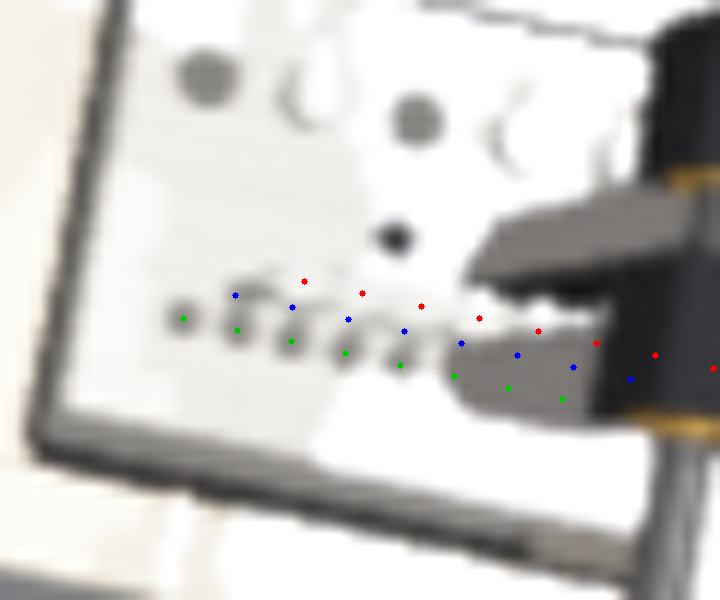

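```bash
python3 - <<'E'
from h import *
p=np.load("top5c.npy")[:,:,::-1]
g=p[178:210,448:496].astype(float)
g=np.clip((g-190)*255/65,0,255).astype(np.uint8)
cv2.imwrite("pics/e5.png",cv2.resize(g,None,fx=16,fy=16,interpolation=cv2.INTER_CUBIC))
E
```

```text
(no output)
```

View pics/e5.png

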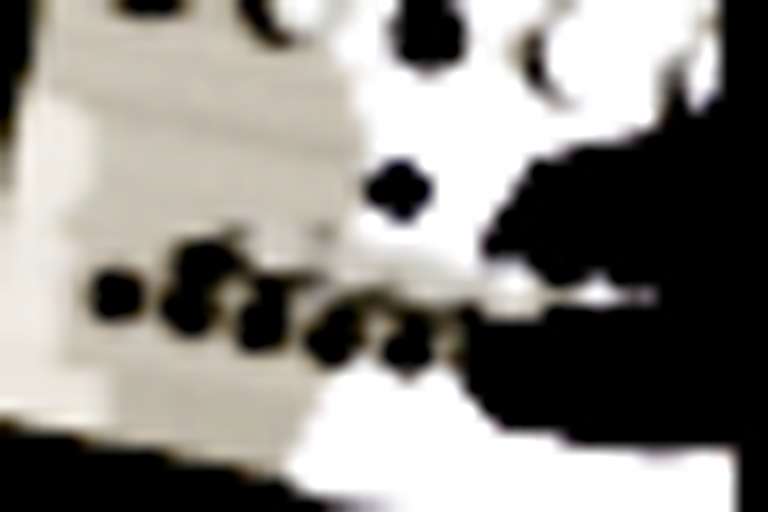

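```bash
python3 - <<'E'
from h import *
p=np.load("top5c.npy")[:,:,::-1]
c=np.array([.5417,-.2555]);th=np.radians(-12.7);u=np.array([-np.sin(th),np.cos(th)]);v=np.array([np.cos(th),np.sin(th)])
S=14
big=cv2.resize(p[175:215,445:500],None,fx=S,fy=S,interpolation=cv2.INTER_CUBIC)
def pt(a,b,z):
    q=proj("top",[[*(c+a*v+b*u),z]])[0];return tuple(int(t) for t in ((q-[445,175]+.5)*S-.5))
for s in(1,-1):
    for z,col in((.129,(0,0,255)),(.16,(255,0,0))):
        a0,a1=s*.0037,s*.0162
        pts=[pt(a0,.008,z),pt(a1,.008,z),pt(a1,-.008,z),pt(a0,-.008,z)]
        cv2.polylines(big,[np.array(pts)],True,col,1)
for z,col in((.135,(0,200,0)),(.127,(0,200,200))):
    cv2.polylines(big,[np.array([pt(a,b,z) for a,b in((.004,.0355),(.004,-.0355),(-.004,-.0355),(-.004,.0355))])],True,col,1)
cv2.imwrite("pics/f5.png",big)
E
```

```text
(no output)
```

View pics/f5.png

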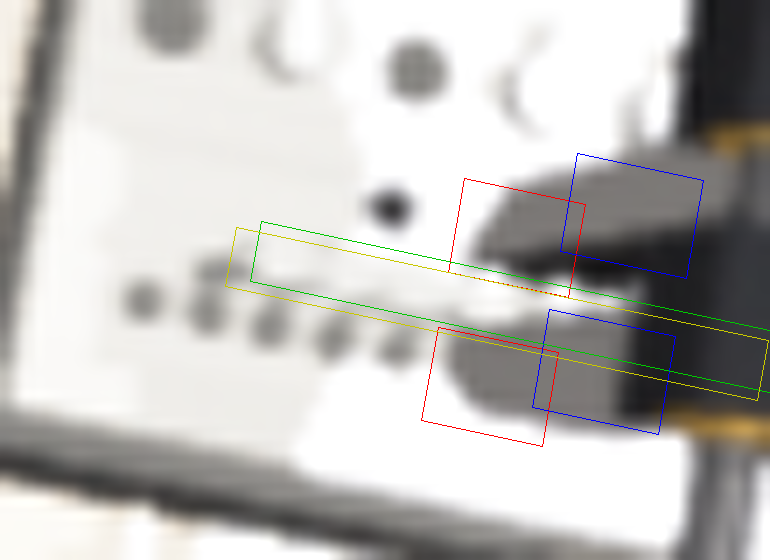

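>>> carry_out([
  {"delta_pos": [5,-1,2],"delta_rot": [0,0,0],"fingers": 0},
  {"delta_pos": [7,0,0.4],"delta_rot": [0,0,0],"fingers": 0},
  {"delta_pos": [7,0,0],"delta_rot": [0,0,0],"fingers": 0},
  {"delta_pos": [4,0,0],"delta_rot": [0,0,0],"fingers": 0},
  {"delta_pos": [0,0,0],"delta_rot": [0,0,0],"fingers": 0},
  {"delta_pos": [0,0,0],"delta_rot": [0,0,0],"fingers": 0},
  {"delta_pos": [0,0,0],"delta_rot": [0,0,0],"fingers": 0},
  {"delta_pos": [0,0,0],"delta_rot": [0,0,0],"fingers": 0},
])

```text
t: 6.95
eef_pos: [0.5403, -0.2588, 0.1063]
ee_rot: [1.18, 1.57, -0.614]
wrist_force: [0.6, -0.7, 0.3]
width: 0.0076
```

```bash
cat > look.py <<'E'
from h import *
import sys
def look(tag,mark=True):
    s=readout.observe();ps=[s['eef_pos']]
    p=optics.capture("top")[0];np.save(f"top{tag}c.npy",p);ps.append(readout.observe()['eef_pos'])
    q=optics.capture("side")[0];np.save(f"side{tag}c.npy",q);ps.append(readout.observe()['eef_pos'])
    to(.5401,-.2577,.1045,-12.74);print(np.array(ps)*1000)
    p=p[:,:,::-1];S=14
    g=np.clip((p[175:215,445:500].astype(float)-100)*255/155,0,255).astype(np.uint8)
    big=cv2.resize(g,None,fx=S,fy=S,interpolation=cv2.INTER_CUBIC)
    cv2.imwrite(f"pics/t{tag}.png",big)
    q=q[:,:,::-1];g=np.clip((q[95:165,315:385].astype(float)-90)*255/165,0,255).astype(np.uint8)
    cv2.imwrite(f"pics/s{tag}.png",cv2.resize(g,None,fx=8,fy=8,interpolation=cv2.INTER_CUBIC))
look(sys.argv[1])
E
python3 look.py 6
```

```text
t 7.05 p [ 540.3338 -258.758   106.384 ] ty head -12.766218180652052 tx [ 0.0007 -0.0005 -1.    ] F [ 0.5814  0.8901 -0.28  ] q [-0.591   0.3516  1.5737 -0.      1.2155 -0.3682] w 0.007611346090630454
 rotvec [-0.0005  0.0003 -0.0008] dpos in tool now [ 1.8833 -0.4633 -0.9808] in final tool [ 1.884  -0.4613 -0.9804]
[[ 540.3193 -258.774   106.3098]
 [ 540.3488 -258.7725  106.3743]
 [ 540.3338 -258.758   106.384 ]]
```

View pics/t6.png

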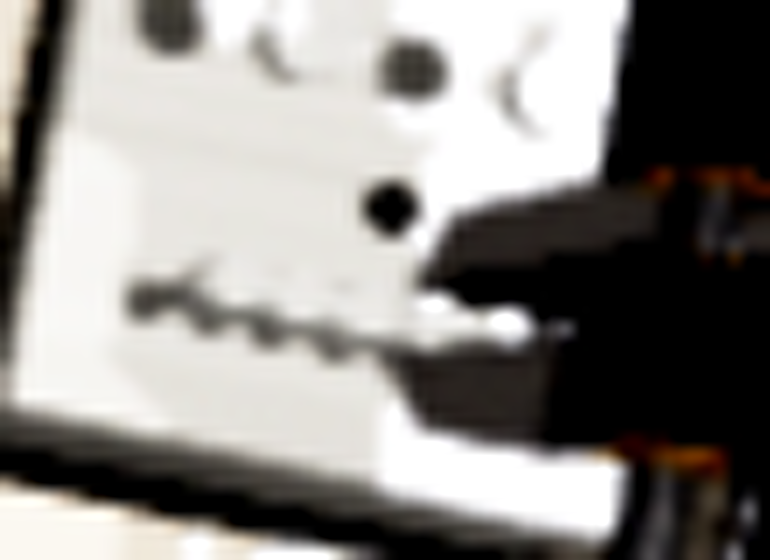

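View pics/s6.png

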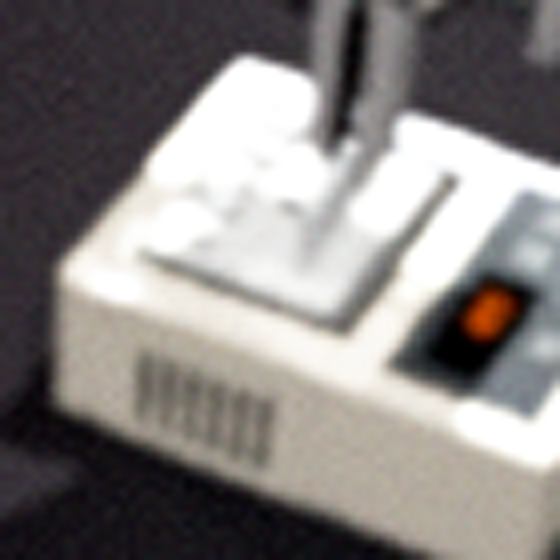

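```bash
cat > ov.py <<'E'
from h import *
import sys
def ov(tag,c,z,th=-12.74,wc=(.5401,-.2577)):
    p=np.load(f"top{tag}c.npy")[:,:,::-1];S=18;ox,oy=448,180
    g=np.clip((p[oy:oy+30,ox:ox+40].astype(float)-120)*255/135,0,255).astype(np.uint8)
    big=cv2.resize(g,None,fx=S,fy=S,interpolation=cv2.INTER_CUBIC)
    th=np.radians(th);u=np.array([-np.sin(th),np.cos(th)]);v=np.array([np.cos(th),np.sin(th)])
    def poly(P,col):
        q=((proj("top",P)-[ox,oy]+.5)*S-.5).astype(int);cv2.polylines(big,[q],True,col,1)
    t=np.linspace(0,2*np.pi,24,endpoint=False)
    def circ(c0,b,r,z,col):
        poly(np.c_[c0+b*u+r*(np.cos(t)[:,None]*v+np.sin(t)[:,None]*u),np.full(24,z)],col)
    c=np.array(c);w=np.array(wc)
    for b in np.arange(-31.5,32,9)/1000:
        circ(w,b,.0032,.082,(0,160,0));circ(c,b,.0019,z-.0195,(255,0,0))
    for dz,col in((.006,(0,0,255)),(-.002,(0,140,255))):
        poly([[*(c+a*v+b*u),z+dz] for a,b in((.004,.0355),(.004,-.0355),(-.004,-.0355),(-.004,.0355))],col)
    cv2.imwrite(f"pics/o{tag}.png",big)
ov(sys.argv[1],[float(sys.argv[2]),float(sys.argv[3])],float(sys.argv[4]))
E
python3 ov.py 6 .54033 -.25876 .1064
```

```text
(no output)
```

View pics/o6.png

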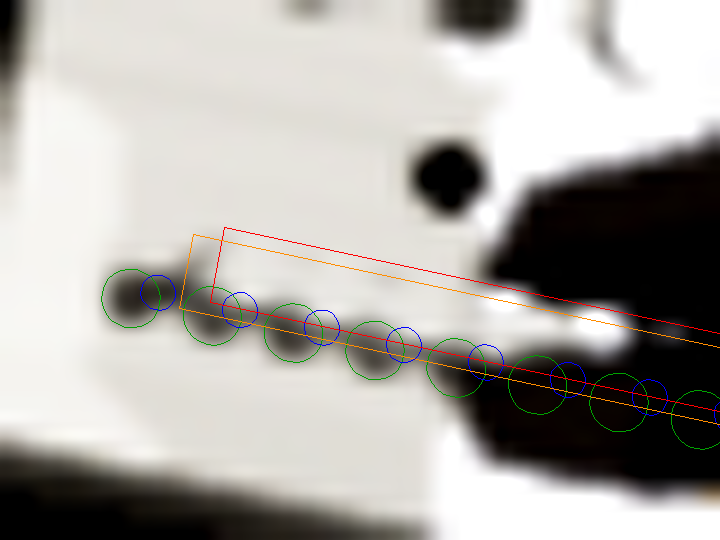

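>>> carry_out([
  {"delta_pos": [1,-0.5,-0.7],"delta_rot": [0,0,0],"fingers": 0},
  {"delta_pos": [1,0,0],"delta_rot": [0,0,0],"fingers": 0},
  {"delta_pos": [1,0,0],"delta_rot": [0,0,0],"fingers": 0},
  {"delta_pos": [0,0,0],"delta_rot": [0,0,0],"fingers": 0},
  {"delta_pos": [0,0,0],"delta_rot": [0,0,0],"fingers": 0},
  {"delta_pos": [0,0,0],"delta_rot": [0,0,0],"fingers": 0},
])

```text
t: 7.55
eef_pos: [0.5397, -0.2578, 0.1029]
ee_rot: [-1.045, 1.571, -2.839]
wrist_force: [0.5, -0.1, 0.1]
width: 0.0076
```

```bash
python3 look.py 7; python3 ov.py 7 .5401 -.2580 .1034
```

```text
t 7.65 p [ 539.7325 -257.8035  102.9947] ty head -12.767969823861089 tx [ 0.0001 -0.0001 -1.    ] F [-0.136  -0.1724 -0.2906] q [-0.5902  0.3541  1.578  -0.      1.2094 -0.3674] w 0.007110379795523335
 rotvec [-0.0005  0.0001 -0.0001] dpos in tool now [-1.5053  0.3356 -0.1821] in final tool [-1.5053  0.3356 -0.182 ]
[[ 539.7073 -257.7692  102.9117]
 [ 539.7272 -257.7574  102.9731]
 [ 539.7325 -257.8035  102.9947]]
```

View pics/o7.png

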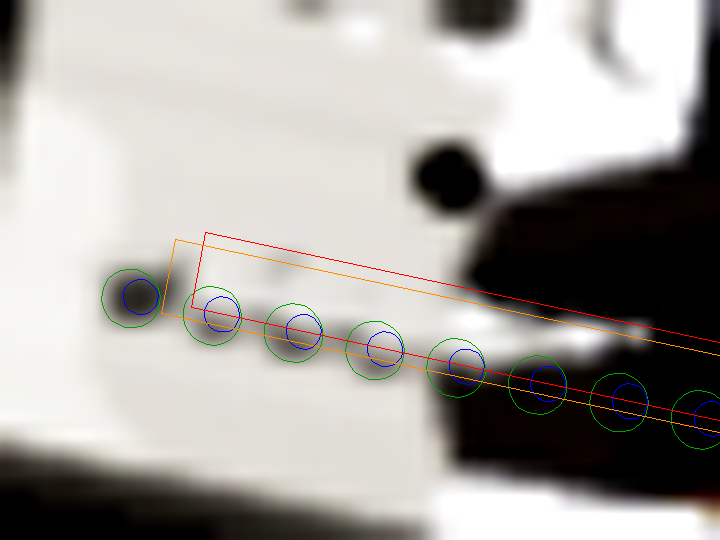

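>>> carry_out([
  {"delta_pos": [1,0.2,0],"delta_rot": [0,0,0],"fingers": 0},
  {"delta_pos": [1,0,0],"delta_rot": [0,0,0],"fingers": 0},
  {"delta_pos": [0.5,0,0],"delta_rot": [0,0,0],"fingers": 0},
  {"delta_pos": [0,0,0],"delta_rot": [0,0,0],"fingers": 0},
  {"delta_pos": [0,0,0],"delta_rot": [0,0,0],"fingers": 0},
])

```text
t: 8.07
eef_pos: [0.5399, -0.2578, 0.1004]
ee_rot: [-1.886, 1.571, 2.603]
wrist_force: [0.1, 0.5, 0.0]
width: 0.0077
```

>>> carry_out([
  {"delta_pos": [0.7,0,0],"delta_rot": [0,0,0],"fingers": 0},
  {"delta_pos": [0.8,0,0],"delta_rot": [0,0,0],"fingers": 0},
  {"delta_pos": [0,0,0],"delta_rot": [0,0,0],"fingers": 0},
  {"delta_pos": [0,0,0],"delta_rot": [0,0,0],"fingers": 0},
])

```text
t: 8.4
eef_pos: [0.5398, -0.2578, 0.0988]
ee_rot: [-1.739, 1.571, 2.751]
wrist_force: [0.0, -0.9, -0.3]
width: 0.0075
```

>>> carry_out([
  {"delta_pos": [1,0,0],"delta_rot": [0,0,0],"fingers": 0},
  {"delta_pos": [1,0,0],"delta_rot": [0,0,0],"fingers": 0},
  {"delta_pos": [1,0,0],"delta_rot": [0,0,0],"fingers": 0},
  {"delta_pos": [0,0,0],"delta_rot": [0,0,0],"fingers": 0},
  {"delta_pos": [0,0,0],"delta_rot": [0,0,0],"fingers": 0},
])

```text
t: 8.82
eef_pos: [0.5398, -0.2577, 0.0958]
ee_rot: [-1.863, 1.57, 2.627]
wrist_force: [-0.5, -0.3, -0.3]
width: 0.0075
```

```bash
python3 look.py 8; python3 ov.py 8 .5399 -.2578 .0960
```

```text
t 8.92 p [ 539.9035 -257.806    95.9481] ty head -12.765157480209337 tx [-0.  0. -1.] F [-0.2927 -0.4442 -0.4689] q [-0.5901  0.3628  1.5824  0.      1.1964 -0.3673] w 0.007585913482063016
 rotvec [-0.0004 -0.      0.    ] dpos in tool now [-8.5519  0.1681 -0.1469] in final tool [-8.5519  0.1683 -0.1468]
[[ 539.7732 -257.744    95.7723]
 [ 539.8664 -257.7648   95.8691]
 [ 539.9035 -257.806    95.9481]]
```

View pics/o8.png

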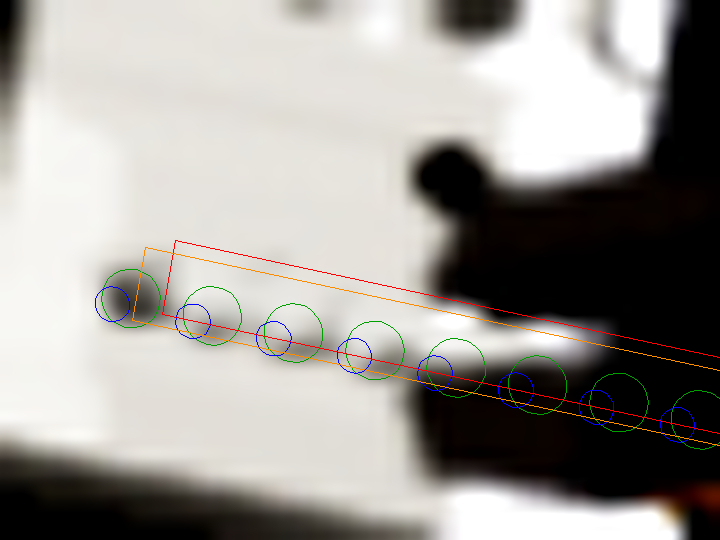

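>>> carry_out([
  {"delta_pos": [1,0,0],"delta_rot": [0,0,0],"fingers": 0},
  {"delta_pos": [1,0,0],"delta_rot": [0,0,0],"fingers": 0},
  {"delta_pos": [1,0,0],"delta_rot": [0,0,0],"fingers": 0},
  {"delta_pos": [1,0,0],"delta_rot": [0,0,0],"fingers": 0},
  {"delta_pos": [0,0,0],"delta_rot": [0,0,0],"fingers": 0},
  {"delta_pos": [0,0,0],"delta_rot": [0,0,0],"fingers": 0},
])

```text
t: 9.42
eef_pos: [0.5398, -0.2577, 0.0918]
ee_rot: [-1.878, 1.571, 2.611]
wrist_force: [0.5, 0.5, 0.3]
width: 0.0075
```

>>> carry_out([
  {"delta_pos": [1,0,0],"delta_rot": [0,0,0],"fingers": 0},
  {"delta_pos": [1,0,0],"delta_rot": [0,0,0],"fingers": 0},
  {"delta_pos": [1,0,0],"delta_rot": [0,0,0],"fingers": 0},
  {"delta_pos": [0,0,0],"delta_rot": [0,0,0],"fingers": 0},
  {"delta_pos": [0,0,0],"delta_rot": [0,0,0],"fingers": 0},
])

```text
t: 9.83
eef_pos: [0.5398, -0.2577, 0.0888]
ee_rot: [-1.857, 1.57, 2.632]
wrist_force: [-0.2, 0.4, -0.4]
width: 0.0076
```

>>> carry_out([
  {"delta_pos": [1,0,0],"delta_rot": [0,0,0],"fingers": 0},
  {"delta_pos": [1,0,0],"delta_rot": [0,0,0],"fingers": 0},
  {"delta_pos": [0,0,0],"delta_rot": [0,0,0],"fingers": 0},
  {"delta_pos": [0,0,0],"delta_rot": [0,0,0],"fingers": 0},
])

```text
t: 10.17
eef_pos: [0.5398, -0.2577, 0.0868]
ee_rot: [-1.951, 1.571, 2.539]
wrist_force: [0.3, 0.5, -0.8]
width: 0.0076
```

>>> carry_out([
  {"delta_pos": [0.5,0,0],"delta_rot": [0,0,0],"fingers": 0},
  {"delta_pos": [0.5,0,0],"delta_rot": [0,0,0],"fingers": 0},
  {"delta_pos": [0.5,0,0],"delta_rot": [0,0,0],"fingers": 0},
  {"delta_pos": [0,0,0],"delta_rot": [0,0,0],"fingers": 0},
  {"delta_pos": [0,0,0],"delta_rot": [0,0,0],"fingers": 0},
])

```text
t: 10.58
eef_pos: [0.5399, -0.2578, 0.0854]
ee_rot: [-1.881, 1.571, 2.609]
wrist_force: [-0.1, 0.0, -0.2]
width: 0.0078
```

>>> carry_out([
  {"delta_pos": [0.5,0,0],"delta_rot": [0,0,0],"fingers": 0},
  {"delta_pos": [0.5,0,0],"delta_rot": [0,0,0],"fingers": 0},
  {"delta_pos": [0,0,0],"delta_rot": [0,0,0],"fingers": 0},
  {"delta_pos": [0,0,0],"delta_rot": [0,0,0],"fingers": 0},
])

```text
t: 10.92
eef_pos: [0.5399, -0.2578, 0.0844]
ee_rot: [-1.817, 1.571, 2.672]
wrist_force: [0.5, 0.5, 0.4]
width: 0.0078
```

>>> carry_out([
  {"delta_pos": [0.3,0,0],"delta_rot": [0,0,0],"fingers": 0},
  {"delta_pos": [0,0,0],"delta_rot": [0,0,0],"fingers": 0},
  {"delta_pos": [0,0,0],"delta_rot": [0,0,0],"fingers": 0},
])

```text
t: 11.17
eef_pos: [0.5399, -0.2578, 0.0841]
ee_rot: [-2.049, 1.571, 2.441]
wrist_force: [0.1, -0.2, -0.6]
width: 0.0078
```

>>> carry_out([
  {"delta_pos": [0.4,0,0],"delta_rot": [0,0,0],"fingers": 0},
  {"delta_pos": [0,0,0],"delta_rot": [0,0,0],"fingers": 0},
  {"delta_pos": [0,0,0],"delta_rot": [0,0,0],"fingers": 0},
])

```text
t: 11.42
eef_pos: [0.54, -0.2579, 0.0839]
ee_rot: [1.206, 1.571, -0.588]
wrist_force: [-0.2, -0.7, 1.3]
width: 0.0071
```

```bash
python3 look.py 9; python3 ov.py 9 .5399 -.2578 .084
```

```text
t 11.52 p [ 539.9818 -257.8723   83.8895] ty head -12.767947209227934 tx [ 0.0002 -0.0001 -1.    ] F [-0.4202  0.3839  0.7527] q [-0.5901  0.3775  1.5903 -0.      1.1736 -0.3672] w 0.007887072708676394
 rotvec [-0.0005  0.0001 -0.0002] dpos in tool now [-20.6105   0.0813  -0.192 ] in final tool [-20.6105   0.0773  -0.1941]
[[ 539.9933 -257.8659   83.8965]
 [ 539.9845 -257.8934   83.9161]
 [ 539.9818 -257.8723   83.8895]]
```

View pics/o9.png

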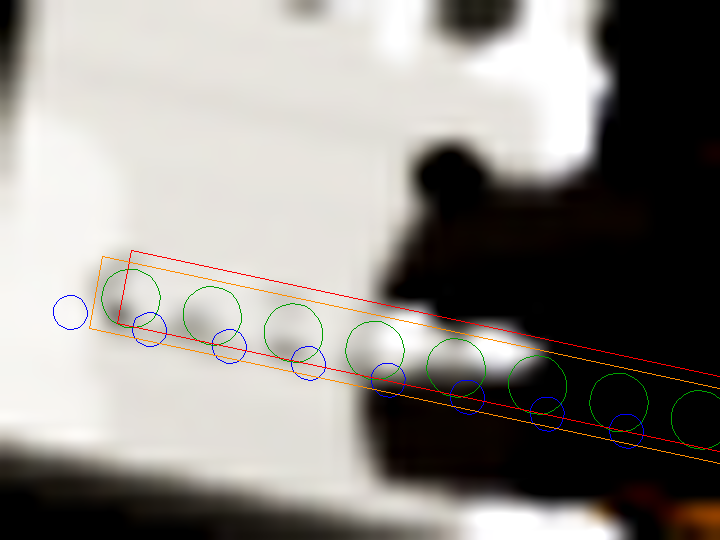

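View pics/s9.png

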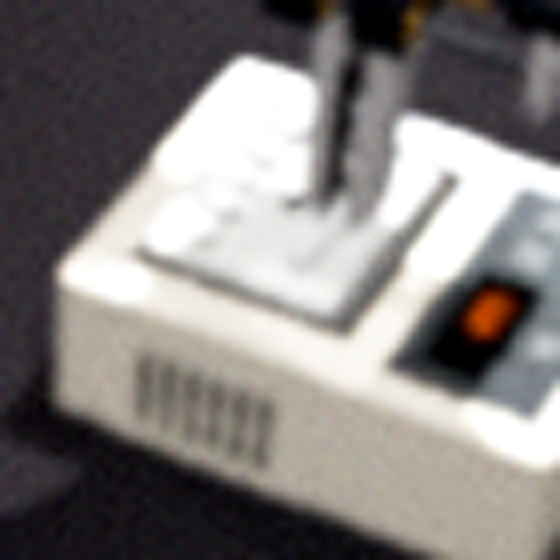

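>>> carry_out([
  {"delta_pos": [0,0,0],"delta_rot": [0,0,0],"fingers": 14},
  {"delta_pos": [0,0,0],"delta_rot": [0,0,0],"fingers": 20},
  {"delta_pos": [0,0,0],"delta_rot": [0,0,0],"fingers": 20},
  {"delta_pos": [0,0,0],"delta_rot": [0,0,0],"fingers": 20},
  {"delta_pos": [-2,0,0],"delta_rot": [0,0,0],"fingers": 20},
  {"delta_pos": [-4,0,0],"delta_rot": [0,0,0],"fingers": 20},
  {"delta_pos": [-10,0,0],"delta_rot": [0,0,0],"fingers": 20},
  {"delta_pos": [-20,0,0],"delta_rot": [0,0,0],"fingers": 20},
])

```text
t: 12.18
eef_pos: [0.5382, -0.2567, 0.1182]
ee_rot: [-1.93, 1.566, 2.56]
wrist_force: [-0.5, -0.9, 0.3]
width: 0.0197
```

>>> carry_out([
  {"delta_pos": [-30,0,0],"delta_rot": [0,0,0],"fingers": 20},
  {"delta_pos": [-30,0,0],"delta_rot": [0,0,0],"fingers": 20},
  {"delta_pos": [0,0,-35],"delta_rot": [0,0,0],"fingers": 20},
  {"delta_pos": [0,0,-35],"delta_rot": [0,0,0],"fingers": 20},
  {"delta_pos": [0,0,-35],"delta_rot": [0,0,0],"fingers": 20},
  {"delta_pos": [0,0,-35],"delta_rot": [0,0,0],"fingers": 20},
  {"delta_pos": [0,0,-35],"delta_rot": [0,0,0],"fingers": 20},
  {"delta_pos": [0,0,-35],"delta_rot": [0,0,0],"fingers": 20},
])

```text
t: 12.85
eef_pos: [0.5868, -0.0515, 0.1812]
ee_rot: [1.543, 1.569, -0.25]
wrist_force: [-0.1, -0.1, 0.4]
width: 0.0201
```

>>> carry_out([
  {"delta_pos": [0,0,-35],"delta_rot": [0,0,0],"fingers": 20},
  {"delta_pos": [0,0,-35],"delta_rot": [0,0,0],"fingers": 20},
  {"delta_pos": [0,0,-35],"delta_rot": [0,0,0],"fingers": 20},
  {"delta_pos": [0,0,-35],"delta_rot": [0,0,0],"fingers": 20},
  {"delta_pos": [0,0,-35],"delta_rot": [0,0,0],"fingers": 20},
  {"delta_pos": [0,0,0],"delta_rot": [0,0,0],"fingers": 20},
  {"delta_pos": [0,0,0],"delta_rot": [0,0,0],"fingers": 20},
])

```text
t: 13.43
eef_pos: [0.6252, 0.1195, 0.1806]
ee_rot: [1.507, 1.57, -0.283]
wrist_force: [-0.2, -0.4, -0.2]
width: 0.02
```

```bash
python3 look.py 10; python3 ov.py 10 .5399 -.2578 .084; python3 - <<'E'
import cv2,numpy as np
p=np.load("top10c.npy")[:,:,::-1]
cv2.imwrite("pics/full10.png",p)
g=np.clip((p[165:215,440:510].astype(float)-180)*255/75,0,255).astype(np.uint8)
cv2.imwrite("pics/z10.png",cv2.resize(g,None,fx=11,fy=11,interpolation=cv2.INTER_CUBIC))
E
```

```text
t 13.53 p [624.9786 117.0957 180.287 ] ty head -12.76132323561373 tx [ 0.0004 -0.0007 -1.    ] F [0.0844 0.0872 0.7006] q [ 0.0496  0.3531  1.4093 -0.0008  1.3789  0.2725] w 0.020284211369762363
 rotvec [-0.0004  0.0006 -0.0005] dpos in tool now [ 76.0233  -0.0349 384.2399] in final tool [ 75.787   -0.1363 384.2866]
[[625.2274 119.513  180.6291]
 [625.0489 118.038  180.4651]
 [624.9786 117.0957 180.287 ]]
```

View pics/z10.png

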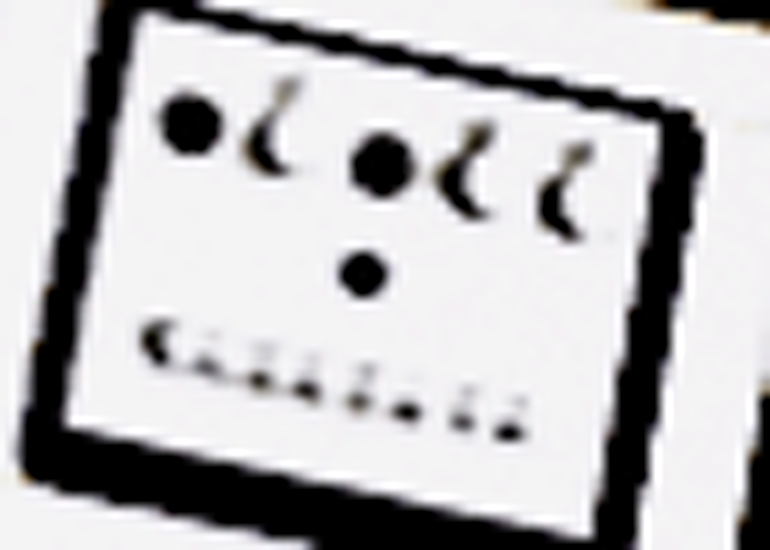

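View pics/o10.png

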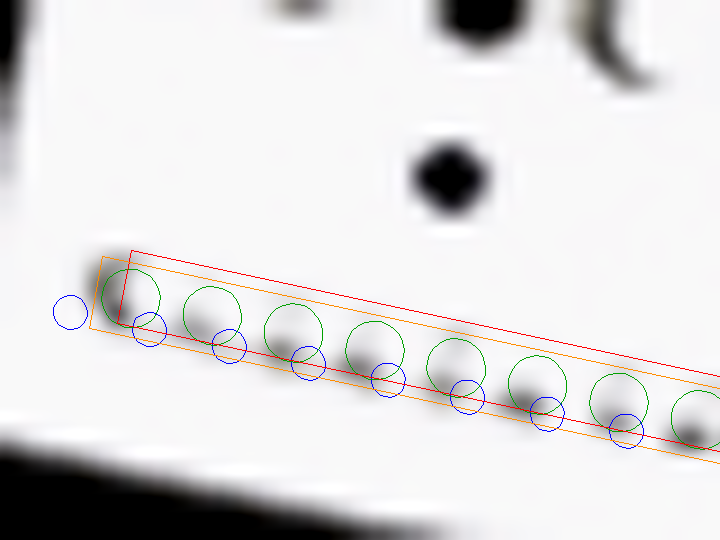

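View pics/full10.png

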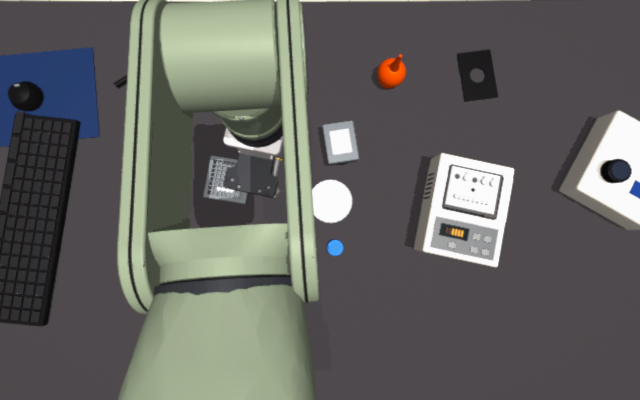

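View pics/s10.png

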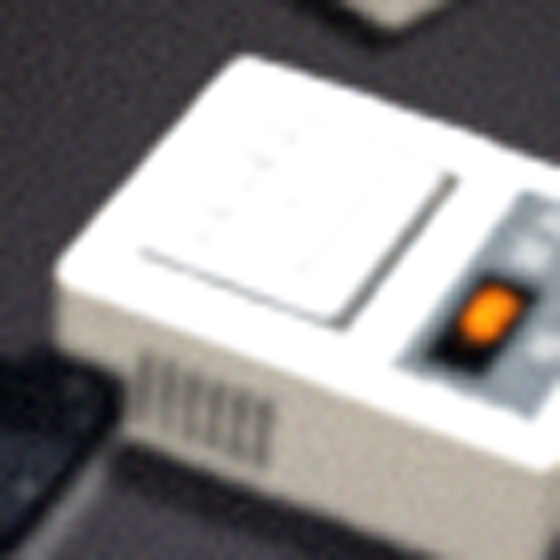

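```bash
python3 - <<'E'
from h import *
th=np.radians(-12.74);u=np.array([-np.sin(th),np.cos(th)])
K,D,pos,Rm=cam("top")
p,d=optics.capture("top")
def h(w,z):
    uv=proj("top",[[*w,z]])[0];i,j=int(round(uv[1])),int(round(uv[0]))
    q=cv2.undistortPoints(np.array([[[j,i]]],float),K,D).ravel();zz=d[i,j]
    return (pos+Rm@(np.array([q[0],q[1],1])*zz))[2]*1000
c=np.array([.54,-.2578])
v=np.array([np.cos(th),np.sin(th)])
print("strip",[round(h(c+b*u,.09),1) for b in np.arange(-31.5,32,9)/1000])
print("block -9mm",[round(h(c-.010*v+b*u,.082),1) for b in np.arange(-31.5,32,9)/1000])
print("block +10mm",[round(h(c+.010*v+b*u,.082),1) for b in np.arange(-31.5,32,9)/1000])
E
```

```text
strip [np.float64(90.2), np.float64(91.7), np.float64(89.8), np.float64(91.6), np.float64(90.1), np.float64(89.2), np.float64(90.7), np.float64(88.0)]
block -9mm [np.float64(83.5), np.float64(81.9), np.float64(83.3), np.float64(80.7), np.float64(82.7), np.float64(83.2), np.float64(80.7), np.float64(82.7)]
block +10mm [np.float64(82.1), np.float64(83.1), np.float64(80.7), np.float64(82.2), np.float64(84.1), np.float64(80.3), np.float64(83.9), np.float64(82.5)]
```

```bash
python3 -c "
from workcell import env,readout
print(readout.observe()['qd'].round(3));print(env.sign_off())"
```

```text
[-0.015 -0.001  0.004  0.005 -0.003  0.003]
the job is handed in; nothing more can be done
None
```

I drew the eight-tube strip out of the rack and set it in the block's row of eight wells, let go, moved the arm clear and handed the job in at about 13.6 s.

- **Insertion:** the force readings stayed near zero (within noise) all the way down. The only contact was about 1 N, when the rim met the block. No sideways feeling was needed, because the wells could be located directly in the top camera's picture.
- **Seating:** depth from the top camera puts the cap tops on average 7.9 mm above the block. The bar is 8 mm high, so the rim is down. Single readings scatter by about 2 mm, so this rests on the average.
- **Position:** the picture after release shows the strip along the full row with no free well. The end well and the shading at the strip's end match where the strip was expected.
- **Weaker check:** the side camera was too overexposed on the white housing to confirm the seating. The fingers read 7.1–7.9 mm on the 8 mm bar, but the grip held.
- **Other things:** I touched nothing else, and saw the four-tube strip still in the rack after lifting the other one out. The arm hid part of the rack in the last picture, so I did not check it again.

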